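Post the savings-club tally

ROBOT

A 7-joint arm with a two-finger parallel gripper is mounted at the origin on the work surface. World frame = base frame: x ahead of the robot, y to its left, z up, the work surface at z = 0. Lengths are in m, angles in rad, forces in N, time in s.
With the tool pointing down it reaches from about 0.425 to 0.875 m from the base axis. Payload 4.7 kg.
Tool frame: the origin (TCP) lies at the very end of the fingers, on their centre line; the grasp point (between the pads) lies 19 mm behind it; z points along the fingers, y is the line along which they close (so a half turn about z gives the same grasp; the last joint's range is limited). The gripper opens to 87 mm and grips with 3 to 60 N. Pads are 19 mm wide; open, the fingers measure 117 mm over their backs; the gripper's body (75 mm by 190 mm) begins 51 mm behind the grasp point.
Start: joints at [-1.198, 0.321, -0.07, 1.45, 0.023, 1.371, -0.057], TCP at [0.228, 0.609, 0.198] pointing down, gripper open.
Joint ranges: [-2.86, 2.86], [-0.3, 2.09], [-1.38, 1.24], [0.06, 2.45], [-1.56, 4.7], [0.09, 2.05], [-2.69, 2.69]. Speed limits (rad/s): [2.57, 2.57, 3.14, 3.14, 3.14, 3.14, 3.14].

INTERFACE

Orientations are given as a rotation vector (axis times angle).
In Python, from bench import ctrl, get_image, job gives the robot as it stands.
- The arm moves only by the shell command python3 -m crank 'ROWS' [FORCE]. ROWS is JSON, a list that holds one entry, the list of rows, each a list of 5 numbers: the shift along the tool's x, y, z in mm, then the turn about the tool's z in rad, then the closure, from -1 (fully open) to 1 (shut), so that 0 is half open. A call has 1 to 10 rows; each row shifts and turns the commanded pose from where the row before left it, along the tool's axes as they then stand; what a row does not reach is not made up. A row lasts 1/12 s, in which the tool goes at most 41.7 mm and 7.16 degrees, less where a joint would pass 70% of its speed; a pose out of reach is approached as far as the arm can. A call with a gripper value outside its range is refused whole. The fingers move at their own pace and stop on an object; FORCE is the grip in N (left out, the last holds). Time passes only in rows, so rows that do not move let the fingers close. It gives the time, the measured TCP pose, the force, the opening and the grip force at its end, in the units of the state.
- ctrl.get_state(): the state, without advancing time (a new reading comes with each control period).
- get_image(name): name is "side" or "top" or "wrist"; returns a dict with "pixels" (480x640x3 uint8, red, green, blue), "fx", "fy", "cx", "cy" (pixels), "k1" (the pictures are not rectified: a ray, as slopes to the right and down, at radius r is drawn at 1 + k1 r^2 times it, then the intrinsics apply), "T" (4x4, takes a point from camera to world coordinates); the wrist camera has in their place "T_tool_cam" (4x4, takes a point from camera to tool coordinates, whose origin is the TCP and whose axes are the flange's). Camera axes: x right, y down, z forward; pixel columns grow to the right and rows downward; lengths in m; the calibration is good to about 2 mm. A picture is of the moment at which its call begins: read the wrist's pose just before it. There is no depth.
- job.close_job(): hands the job in; it is judged then, once.
The state is a dict: "time": time; "joint_positions": joint angles; "qd": joint speeds; "joint_torque": joint torques, N m; "position": TCP position; "tool_rot": TCP orientation; "ft_force": force on the tool from outside, world axes, zero at the start; "torque": the same for the moment, N m; "grip_width": opening from 0.0 (shut) to 1.0 (fully open); "grip_force": force on a finger pad.
Only numpy, scipy, OpenCV 4.12 (cv2) and the standard library are available. Lean on these libraries where they do the work, as an engineer would, in place of code of your own. Each camera call takes 0.05 s, during which the arm holds its last target. There are 200 camera calls.

TASK

Post the blue tally into the green savings-club box: lift it out of the stand by its tab, find the slot in the box's white slot plate by feel, and push it gently down past the spring catches until it has dropped completely inside the box. Leave the yellow tally in the stand and do not disturb the other things on the shelf, and never press hard on the box or force the tally.

Things in the scene. Friction and masses are not known exactly. Their poses are not given: they have to be found in the camera images.
- blue: Blue rigid plastic tally, some 60 g, paddle-shaped, 8 mm thick. Origin: middle of its bottom edge; z up to the tab, x along its width, y through its thickness. Body 60 mm wide, z = 0 to 50 mm, lower corners rounded at 12 mm radius; above it a tab 24 mm wide, z = 50 to 98 mm, to pinch through its thickness. The white discs are only prints. It starts upright in one of the stand's slots.
- blue_top (a point): Middle of the top edge of the blue tally's tab, 98 mm above the tally's origin.
- yellow: Yellow tally, same shape and size and origin as the blue one, standing in the stand's other slot; to be left there.
- stand: Pale wooden stand, fixed, 90 x 130 x 35 mm (x, y, height), origin at the centre of its underside. Two slots 65 mm long (along its x) and 12 mm wide, 25 mm deep, at y = +40 and -40 mm; a tally's bottom edge rests 10 mm above the shelf, its x axis along the stand's x.
- box: Green steel savings-club box, fixed, 130 x 130 mm (x, y), origin at the centre of its underside, brass padlock on its -x face. Walls 5 mm thick, inner floor 6 mm above the origin, roof's underside at 122 mm. On the roof lies a white slot plate, 88 x 76 x 4 mm, with one slot right through it, 64 mm long (along x, centred at x = 0) and 10 mm wide (along y).
- box_top (a point): Middle of the box's top, level with the slot plate's upper face, 130 mm above the box's origin. The plate is left anywhere in its guides: it and its slot sit up to 15 mm off this point towards the box's +y or -y, differently each time, and no reading tells where. It stays put sideways under pushes below 25 N, and on its springy underlay gives downward about 1 mm per 5 N, 4 mm at most.
- catches (a point): Midway between two sprung round steel catches below the slot's ends, 119 mm above the box's origin. Radius 5 mm, noses 28 mm either side, yielding outward 6 mm at 4 to 8 N each. The tally will not sink by itself: push its body past them, drag about 5 to 15 N. With its bottom edge under 60 mm above the box's origin its body is past them and, let go, it drops.
- tin_black: Flat round polish tin with black lid, diameter 78 mm, 24 mm high; bystander.
- tin_brown: Flat round polish tin with brown lid, diameter 78 mm, 24 mm high; bystander.
- shoe_tree: White plastic shoe tree, about 280 mm long, 45 mm high, lying on the shelf; bystander.
- pot: Brown ceramic pot with a closed lid, diameter 130 mm, 148 mm high; bystander.
- key_dish: Blue ceramic dish, diameter 120 mm, 35 mm high; bystander.
- shoe_brush: Shoe brush with dark wooden back, 150 x 45 x 44 mm, lying bristles down; bystander.
There are look-alikes about, which are no part of the job. What is meant by the blue is not black or red, and is the smaller of those in its own colour.

How it is judged:
On the way, in this order (a step that is already met when the one before it is completed fails the run):
1. the blue tally is lifted out of the stand (height (world z) of blue above 0.045 m and contact force between blue and stand below 0.05 N), for 0.1 s.
2. the blue tally stands upright in the slot, its bottom edge at least 8 mm below the slot plate's face (z of blue in the frame of box below 0.122 m and horizontal distance between blue and box_top below 0.022 m and angle between blue's own z axis and vertical below 0.2 rad), for 0.05 s.
At the end, for the whole second after the job is handed in: The blue tally lies at rest and released wholly inside the box (its top edge and bottom edge between the walls and more than 10 mm under the roof's underside), and the yellow tally still stands in its slot of the stand (bottom edge within 20 mm of the shelf, tilt under 0.2 rad) (z of blue_top in the frame of box between 0 and 0.112 m and z of blue in the frame of box below 0.112 m and x of blue in the frame of box between -0.062 and 0.062 m and y of blue in the frame of box between -0.062 and 0.062 m and x of blue_top in the frame of box between -0.062 and 0.062 m and y of blue_top in the frame of box between -0.062 and 0.062 m and linear speed of blue below 0.02 m/s and contact force between the fingers and blue below 0.1 N and z of yellow in the frame of stand below 0.02 m and angle between yellow's own z axis and vertical below 0.2 rad); the robot touches nothing.
It fails at once if the blue tally pressed against the box, its slot plate or its catches with more than 25 N before it drops in (contact force between blue and box above 25 N and z of blue in the frame of box above 0.03 m).
It fails at once if the robot presses on the box with more than 25 N (contact force between any of the fingers, the arm and box above 25 N).
It fails at once if the yellow tally moved by more than 20 mm (distance of yellow from where it was at the start of the episode above 0.02 m).
It fails at once if a tin, the shoe tree, the pot, the dish or the brush moved by more than 20 mm (distance of any of tin_black, tin_brown, shoe_tree, pot, key_dish, shoe_brush from where it was at the start of the episode above 0.02 m).
It also fails if it takes over 64 s, if anything falls off the work surface, if the arm or the gripper's body presses on something with over 40 N, if the wrist force passes 120 N, or if a joint passes its speed limit or range.

## Working session

There is one attempt and no reset: what is moved stays moved. The work goes in short steps, Python scripts to look and compute and a shell command to move; the robot and the scene stay as the last step left them, time stands still between calls to the robot, and variables do not carry over. Pictures are saved under pics/ and viewed, at most 10 in all, crops included, and the job is handed in when it is done.

```bash
ls; mkdir -p pics
python3 - <<'E'
from bench import ctrl,get_image
import cv2,numpy as np,pickle
s=ctrl.get_state();print(s)
for n in("top","side"):
    i=get_image(n);pickle.dump(i,open(n+".pkl","wb"));cv2.imwrite(f"pics/{n}.png",i["pixels"][:,:,::-1])
    print(n,[i[k] for k in("fx","fy","cx","cy","k1")],np.round(i["T"],3).tolist())
E
```

```text
pics
{'time': 0.0, 'joint_positions': array([-1.19787605,  0.32181997, -0.07009758,  1.45170482,  0.02260451,
        1.3708139 , -0.056907  ]), 'qd': array([-1.33347554e-04,  1.74519619e-04,  4.29456880e-04,  7.70854166e-05,
        7.69480598e-04, -6.96129206e-04,  3.95353078e-04]), 'joint_torque': array([-1.72096229e-04, -4.91294003e+01, -4.03813524e-01, -3.12519228e+01,
       -6.37795287e-02,  4.39798983e-02,  1.59478177e-04]), 'position': array([0.22808569, 0.60800294, 0.19704868]), 'tool_rot': array([-5.60512327e-01, -3.09093111e+00,  3.05153007e-03]), 'ft_force': array([-0.251335  ,  0.35461013,  0.38338928]), 'torque': array([ 0.03650801,  0.01963482, -0.06740935]), 'grip_force': 0.0, 'grip_width': 1.0027085665851523}
top [512.0414157996858, 512.0414157996858, 319.2611911052394, 235.3840035153654, -0.021281971955113683] [[0.022, -0.993, 0.118, 0.398], [-1.0, -0.021, 0.011, -0.0], [-0.009, -0.118, -0.993, 1.314], [0.0, 0.0, 0.0, 1.0]]
side [583.867328289689, 583.867328289689, 310.49599540768367, 239.93619251987238, -0.1262371101075682] [[-0.995, -0.055, 0.086, 0.388], [-0.102, 0.541, -0.835, 1.186], [-0.0, -0.84, -0.543, 0.862], [0.0, 0.0, 0.0, 1.0]]
```

View pics/top.png

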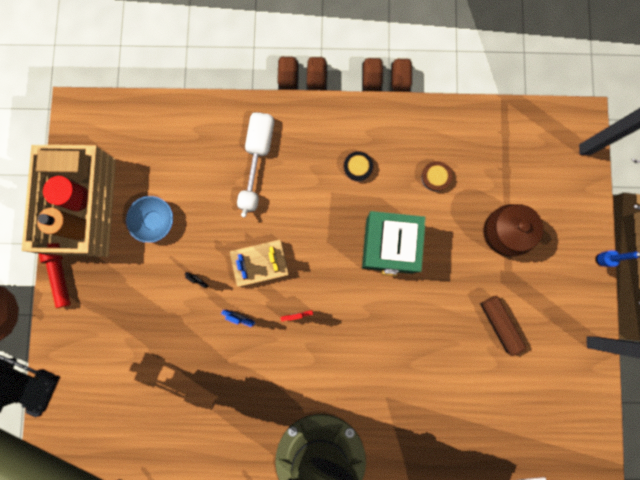

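View pics/side.png

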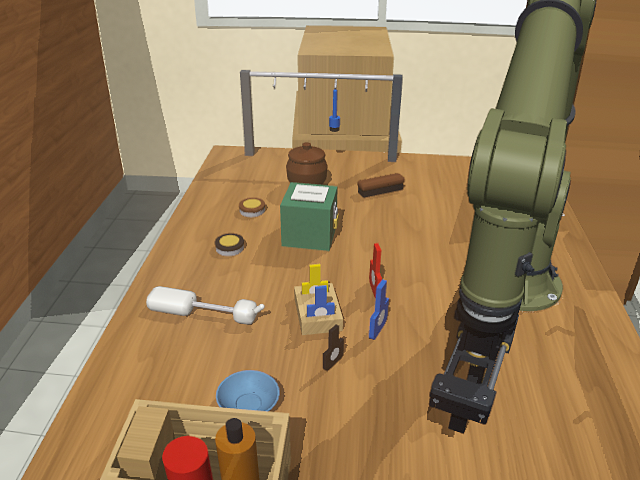

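Candidates for "blue":
- the tally in the stand: side (320,300), top (241,266)
- a larger blue look-alike standing free: side (379,310), top (238,318)
- a hanging blue tool: side (334,110)
- a black tally: side (333,347)
- a red tally: side (376,268)

I choose the one in the stand, the smaller blue. The green box is at top (395,242), with its slot at about (401,241).

```bash
cat > h.py <<'E'
import cv2,numpy as np
from scipy.spatial.transform import Rotation as R
def ray(i,uv,T=None):
    T=i["T"] if T is None else T
    K=np.array([[i["fx"],0,i["cx"]],[0,i["fy"],i["cy"]],[0,0,1.]])
    p=cv2.undistortPoints(np.array(uv,float).reshape(-1,1,2),K,np.array([i["k1"],0,0,0.]))[:,0]
    d=np.c_[p,np.ones(len(p))]@T[:3,:3].T
    return T[:3,3],d
def plane(i,uv,z,T=None):
    o,d=ray(i,uv,T); return o+d*((z-o[2])/d[:,2])[:,None]
def tri(i1,a,i2,b):
    o1,d1=ray(i1,[a]);o2,d2=ray(i2,[b])
    s=np.linalg.lstsq(np.c_[d1[0],-d2[0]],o2-o1,rcond=None)[0]
    p,q=o1+s[0]*d1[0],o2+s[1]*d2[0]; return (p+q)/2,np.linalg.norm(p-q)
def hsv(i): return cv2.cvtColor(i["pixels"],cv2.COLOR_RGB2HSV)
def blobs(m,mn=15):
    n,l,s,c=cv2.connectedComponentsWithStats(m.astype(np.uint8))
    return [(l==k,s[k],c[k]) for k in range(1,n) if s[k][4]>=mn]
def rect(m): 
    c=max(cv2.findContours(m.astype(np.uint8),0,2)[0],key=cv2.contourArea); return cv2.minAreaRect(c)
E
python3 - <<'E'
from h import *;import pickle
t,s=[pickle.load(open(n+".pkl","rb")) for n in("top","side")]
for n,i in(("top",t),("side",s)):
    h=hsv(i)
    for c,lo,hi in(("blue",108,128),("green",65,90),("yellow",24,34)):
        m=cv2.inRange(h,(lo,120,50),(hi,255,255))>0
        for b,st,ce in blobs(m): print(n,c,st,ce.round(1))
h=hsv(t); g=cv2.inRange(h,(60,80,30),(95,255,255)); g[:200]=0;g[280:]=0;g[:,:350]=0;g[:,440:]=0
ys,xs=np.nonzero(g);hull=cv2.convexHull(np.c_[xs,ys].astype(np.float32));r=cv2.minAreaRect(hull);print("green rect",r,cv2.boxPoints(r).tolist())
w=(h[...,1]<60)&(h[...,2]>170);w[:210]=0;w[275:]=0;w[:,:370]=0;w[:,425:]=0
r=rect(w);print("plate",r);print(plane(t,[r[0]],.13),plane(t,cv2.boxPoints(r),.13))
st=cv2.imread("pics/top.png")[180:350,160:440];cv2.imwrite("pics/crop1.png",np.vstack([cv2.resize(st,None,fx=2.0,fy=2.0,interpolation=2),cv2.resize(cv2.imread("pics/side.png")[245:345,270:410],(560,250))[:,:]]))
E
```

```text
top blue [597 251  41  16 409] [614.3 257.6]
top blue [237 255  10  23  98] [241.1 265.9]
top blue [222 311  32  15 184] [236.3 318.3]
top green [368 213  30  16 136] [378.9 218.4]
top green [406 217  17  22  84] [416.6 223.2]
top green [366 227  15  13  48] [373.1 233.2]
top green [365 238  24  31 195] [374.3 256. ]
top green [417 245   5  15  32] [418.4 251.8]
top green [390 261  30  11 136] [406.8 266. ]
top yellow [269 247   5  15  57] [270.9 254.1]
top yellow [273 263   5   8  25] [274.6 266.4]
side blue [330  89  10  39 193] [334.2 112.4]
side blue [369 280  17  59 292] [375.9 308.8]
side blue [307 286  28  31 410] [320.  301.8]
side blue [381 310   6  16  29] [384.  318.2]
side yellow [302 264  26  30 348] [313.3 278.9]
green rect ((393.9267578125, 242.08969116210938), (58.30824661254883, 56.445980072021484), 5.52754020690918) [[362.18963623046875, 267.3731994628906], [367.62677001953125, 211.189697265625], [425.66387939453125, 216.80618286132812], [420.22674560546875, 272.98968505859375]]
plate ((399.36138916015625, 240.88613891601562), (34.726802825927734, 39.50297546386719), 5.710592269897461)
[[ 0.52981797 -0.17292497  0.13      ]] [[ 0.48714289 -0.12860537  0.13      ]
 [ 0.57926793 -0.1369979   0.13      ]
 [ 0.57283897 -0.21762591  0.13      ]
 [ 0.48085818 -0.20851606  0.13      ]]
```

View pics/crop1.png

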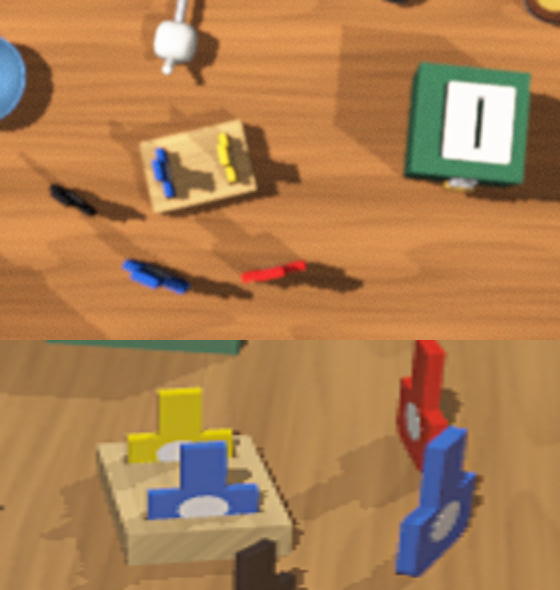

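The crop confirms it: the blue tally in the stand is smaller than the free-standing one. The stand's corners in the crop are (142,145), (240,122), (257,188) and (153,213).

Run:
```python
from h import *;import pickle
from bench import ctrl
t,s=[pickle.load(open(n+".pkl","rb")) for n in("top","side")]
c=np.array([[142,145],[240,122],[257,188],[153,213]])/2+[160,180]
p=plane(t,c,.035)[:,:2];print("stand",p.round(3).tolist(),p.mean(0))
e=(p[0]-p[3]+p[1]-p[2]);f=p[0]-p[1]+p[3]-p[2]
print("yaw stand",np.degrees(np.arctan2(e[1],e[0])),np.degrees(np.arctan2(-f[0],f[1])))
print("blue top side",plane(s,[[320.8,287]],.108))
print("blue tab top",plane(t,[[162/2+160,156/2+180]],.108))
g=np.array([[420,65],[530,72],[524,186],[407,178]])/2+[160,180]
q=plane(t,g,.126)[:,:2];print("box roof",q.round(3).tolist(),q.mean(0))
e=(q[0]-q[3]+q[1]-q[2]);print("yaw box",np.degrees(np.arctan2(e[1],e[0])))
print("slot",plane(t,np.array([[478,96],[478,146]])/2+[160,180],.13))
st=ctrl.get_state();print(R.from_rotvec(st["tool_rot"]).as_matrix().round(3))
```

```text
stand [[0.502, 0.235], [0.534, 0.113], [0.451, 0.089], [0.417, 0.218]] [0.47607544 0.16366551]
yaw stand 13.84788497678485 14.663905308197059
blue top side [[0.46691874 0.2075015  0.108     ]]
blue tab top [[0.48354263 0.19737925 0.108     ]]
box roof [[0.596, -0.104], [0.59, -0.233], [0.457, -0.226], [0.463, -0.091]] [ 0.52640861 -0.16367945]
yaw box -4.460938771994898
slot [[ 0.56000156 -0.17196238  0.13      ]
 [ 0.50157133 -0.17220587  0.13      ]]
[[-0.936  0.351 -0.001]
 [ 0.351  0.936 -0.002]
 [-0.    -0.002 -1.   ]]
```

```bash
python3 -m crank '[[[0,0,0,-0.121,-1],[0,0,0,-0.121,-1],[0,0,0,-0.121,-1],[0,0,0,-0.121,-1],[0,0,0,-0.121,-1],[-11,-37,0,0,-1],[-11,-37,0,0,-1],[-11,-37,0,0,-1],[-11,-37,0,0,-1],[-11,-37,0,0,-1]]]'
python3 -m crank '[[[-11,-37,0,0,-1],[-11,-37,0,0,-1],[-11,-37,0,0,-1],[-11,-37,0,0,-1],[-11,-37,0,0,-1],[-11,-37,0,0,-1],[-11,-37,0,0,-1],[0,0,0,0,-1],[0,0,0,0,-1]]]'
cat > look.py <<'E'
import sys;from h import *;from bench import ctrl,get_image;import pickle
s=ctrl.get_state();i=get_image("wrist")
T=np.eye(4);T[:3,:3]=R.from_rotvec(s["tool_rot"]).as_matrix();T[:3,3]=s["position"]
i["T"]=T@i["T_tool_cam"];i["Ttool"]=T
pickle.dump(i,open(sys.argv[1]+".pkl","wb"));cv2.imwrite(f"pics/{sys.argv[1]}.png",i["pixels"][:,:,::-1])
print(s["time"],s["position"].round(4),"x,y heading",np.degrees([np.arctan2(T[1,0],T[0,0]),np.arctan2(T[1,1],T[0,1])]).round(2),"f",s["ft_force"].round(2));print(i["T_tool_cam"].round(3).tolist())
E
python3 look.py w1
```

```text
time: 0.93
position: [0.3272, 0.4406, 0.1977]
tool_rot: [0.386, -3.117, 0.001]
ft_force: [0.9, 1.1, -0.2]
grip_width: 1.004
grip_force: 0.0
time: 1.68
position: [0.4655, 0.2075, 0.1979]
tool_rot: [0.377, -3.119, 0.0]
ft_force: [0.3, -0.4, -1.1]
grip_width: 1.0
grip_force: 0.0
1.6833 [0.4655 0.2075 0.1979] x,y heading [-166.23  103.77] f [ 0.28 -0.35 -1.12]
[[0.001, -0.955, -0.296, 0.081], [1.0, 0.001, -0.001, -0.0], [0.001, -0.296, 0.955, -0.186], [0.0, 0.0, 0.0, 1.0]]
```

View pics/w1.png

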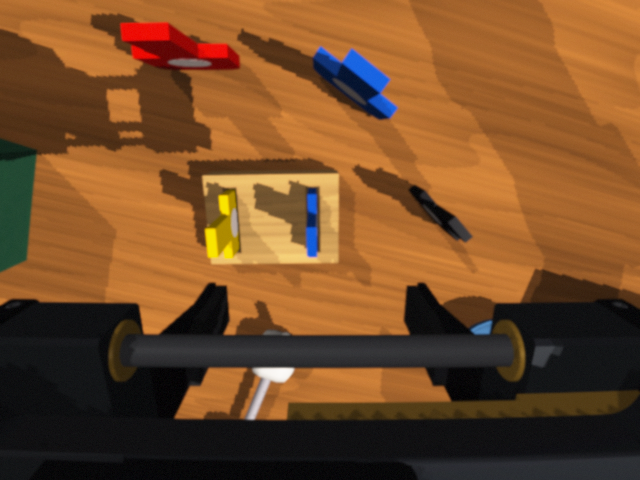

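The wrist view shows the blue tally in the stand edge-on at (313,222), with the stand's corners at (203,174), (339,173), (339,263) and (209,264). The yaw looks aligned.

Run:
```python
from h import *;import pickle
i=pickle.load(open("w1.pkl","rb"));h=hsv(i)
m=cv2.inRange(h,(108,120,50),(128,255,255));m[:160]=0;m[290:]=0;m[:,:290]=0;m[:,345:]=0
for v in range(184,262,5):
    x=np.nonzero(m[v])[0];print(v,(x.min(),x.max()) if len(x) else None,end=" ")
def tool(p): return (np.linalg.inv(i["Ttool"])@np.r_[p,1])[:3]*1000
print();u=[313,222]
for z in(.06,.108): print(z,tool(plane(i,[u],z)[0]).round(1))
for c in([339,173],[339,263],[203,174]): print(c,tool(plane(i,[c],.035)[0]).round(1))
for v in (187,240,256): print(v,tool(plane(i,[[313,v]],.108)[0]).round(1))
```

```text
184 None 189 (np.int64(309), np.int64(315)) 194 (np.int64(307), np.int64(316)) 199 (np.int64(307), np.int64(316)) 204 (np.int64(307), np.int64(316)) 209 (np.int64(307), np.int64(316)) 214 (np.int64(308), np.int64(315)) 219 (np.int64(308), np.int64(315)) 224 (np.int64(307), np.int64(315)) 229 (np.int64(306), np.int64(316)) 234 (np.int64(306), np.int64(316)) 239 (np.int64(306), np.int64(317)) 244 (np.int64(307), np.int64(317)) 249 (np.int64(308), np.int64(317)) 254 (np.int64(308), np.int64(315)) 259 None 
0.06 [ -0.4  -3.5 137.9]
0.108 [11.7 -3.  89.9]
[339, 173] [ 41.2  21.  162.9]
[339, 263] [-49.7  22.7 162.9]
[203, 174] [  40.4 -108.4  162.9]
187 [39.  -3.  89.9]
240 [-3.  -3.  89.9]
256 [-16.4  -3.1  89.9]
```

```bash
python3 -m crank '[[[-4,-3,0,0,-1],[0,0,38,0,-1],[0,0,38,0,-1],[0,0,38,0,-1],[0,0,0,0,-1],[0,0,0,0,-1]]]' 
python3 -m crank '[[[0,0,0,0,1],[0,0,0,0,1],[0,0,0,0,1],[0,0,0,0,1],[0,0,0,0,1],[0,0,0,0,1],[0,0,0,0,1],[0,0,0,0,1]]]' 40
```

```text
time: 2.23
position: [0.4672, 0.2087, 0.0828]
tool_rot: [0.389, -3.113, 0.003]
ft_force: [0.6, 0.6, 0.6]
grip_width: 0.999
grip_force: 0.0
time: 2.9
position: [0.4692, 0.2082, 0.0843]
tool_rot: [-0.386, 3.118, 0.0]
ft_force: [-1.0, -0.6, -0.6]
grip_width: 0.475
grip_force: 0.0
```

```bash
python3 -m crank '[[[0,0,0,0,1],[0,0,0,0,1],[0,0,0,0,1],[0,0,0,0,1],[0,0,0,0,1],[0,0,0,0,1],[0,0,0,0,1],[0,0,0,0,1],[0,0,0,0,1],[0,0,0,0,1]]]'
```

```text
time: 3.73
position: [0.4691, 0.2082, 0.0842]
tool_rot: [-0.386, 3.118, 0.0]
ft_force: [0.1, 0.3, 0.6]
grip_width: 0.005
grip_force: 0.0
```

The gripper shut on nothing, so I look again.

```bash
python3 look.py w2;python3 - <<'E'
from bench import get_image;import cv2,numpy as np
a=get_image("side")["pixels"][220:370,230:430,::-1]
w=cv2.imread("pics/w2.png")
cv2.imwrite("pics/c2.png",np.hstack([cv2.resize(a,(400,300)),cv2.resize(w,(400,300))]))
E
```

```text
3.7333 [0.4691 0.2082 0.0842] x,y heading [-165.89  104.11] f [0.1  0.27 0.61]
[[0.001, -0.955, -0.296, 0.081], [1.0, 0.001, -0.001, -0.0], [0.001, -0.296, 0.955, -0.186], [0.0, 0.0, 0.0, 1.0]]
```

View pics/c2.png

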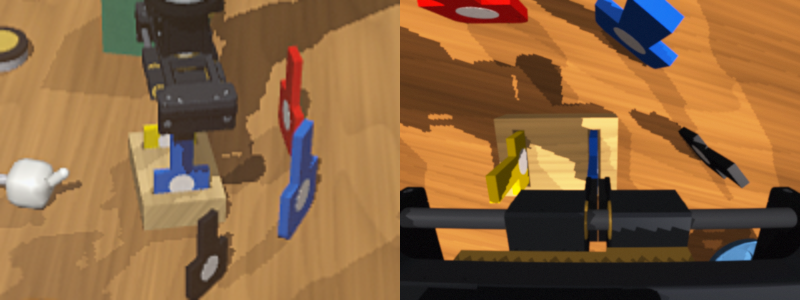

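The side crop shows the fingers at the tab. I can't tell from the wrist crop, at (597,190), whether they hold it, so I zoom in.

Run:
```python
from bench import get_image;import cv2,numpy as np
a=get_image("side")["pixels"][255:325,280:370,::-1]
w=cv2.imread("pics/w2.png")[180:400,220:420]
cv2.imwrite("pics/c3.png",np.hstack([cv2.resize(a,(400,311),interpolation=2),cv2.resize(w,(283,311))]))
```

```text
(no output)
```

View pics/c3.png

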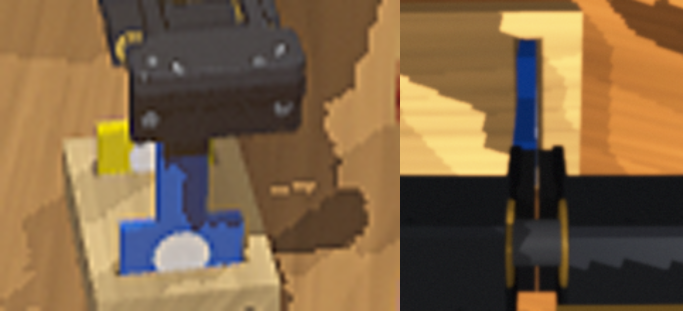

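In both crops no finger shows in front of the tab. I work out where the tally lies in the tool frame from this view.

Run:
```python
from h import *;import pickle
i=pickle.load(open("w2.pkl","rb"));h=hsv(i);print(i["cx"],i["cy"],i["fx"])
m=cv2.inRange(h,(105,120,30),(128,255,255));m[:190]=0;m[320:]=0;m[:,:295]=0;m[:,340:]=0
ys,xs=np.nonzero(m);print(ys.min(),ys.max())
for v in range(205,300,8):
    x=xs[ys==v]; print(v,(x.min(),x.max()) if len(x) else None,end=" ")
print()
def tool(p): return (np.linalg.inv(i["Ttool"])@np.r_[p,1])[:3]*1000
for u,v,z in((312,ys.min(),.06),(312,ys.max(),.06),(312,ys.max(),.108)):print(v,z,tool(plane(i,[[u,v]],z)[0]).round(1))
# project tool points
K=np.array([[i["fx"],0,i["cx"]],[0,i["fy"],i["cy"]],[0,0,1.]]);C=np.linalg.inv(i["T_tool_cam"])
P=np.array([[0,0,0],[9.5,0,0],[-9.5,0,0],[0,0,-24],[12,0,-24],[-12,0,-24.]])/1000
print(cv2.projectPoints(P,cv2.Rodrigues(C[:3,:3])[0],C[:3,3],K,np.array([i["k1"],0,0,0.]))[0][:,0].round(0).tolist())
b=tool(plane(i,[[380,300]],.035)[0])
```

```text
316.2668387826371 241.9381963633304 365.12446294535243
209 286
205 None 213 (np.int64(304), np.int64(315)) 221 (np.int64(303), np.int64(315)) 229 (np.int64(303), np.int64(315)) 237 (np.int64(303), np.int64(315)) 245 (np.int64(303), np.int64(315)) 253 (np.int64(303), np.int64(315)) 261 (np.int64(302), np.int64(315)) 269 (np.int64(302), np.int64(314)) 277 (np.int64(301), np.int64(315)) 285 (np.int64(305), np.int64(315)) 293 None 
209 0.06 [36.1 -2.9 24.2]
286 0.06 [-13.1  -3.1  24.2]
286 0.108 [  8.4  -2.4 -23.8]
[[317.0, 282.0], [317.0, 266.0], [317.0, 298.0], [317.0, 302.0], [317.0, 279.0], [317.0, 323.0]]
```

Run:
```python
from h import *;import pickle
for n,f,u in(("w1",[[280,174],[313,187.5]],0),("w2",[[280,189],[312,208.5]],0)):
    i=pickle.load(open(n+".pkl","rb"));g=cv2.cvtColor(i["pixels"],cv2.COLOR_RGB2GRAY).astype(int)
    c=i["pixels"][150:260,280].astype(int); d=np.abs(np.diff(c.sum(1)));print(n,"col280 edge rows",150+np.argsort(d)[-4:],)
    Ti=np.linalg.inv(i["Ttool"])
    for p,z in zip(f,(.035,.06)): print(p,(Ti@np.r_[plane(i,[p],z)[0],1])[:3]*1000)
    for v in (284,287,290,295,300): 
        r=g[v];k=np.nonzero(r<45)[0];k=k[(k>150)&(k<480)];print(v,(k[k<317].max(),k[k>317].min(),k.min(),k.max()) if len(k) else None)
```

```text
w1 col280 edge rows [218 174 191 173]
[280, 174] [ 40.20932371 -34.9411668  162.92684961]
[313, 187.5] [ 31.21875023  -3.4215469  137.91609123]
284 (np.int64(214), np.int64(418), np.int64(208), np.int64(424))
287 (np.int64(225), np.int64(408), np.int64(206), np.int64(426))
290 (np.int64(225), np.int64(407), np.int64(204), np.int64(428))
295 (np.int64(226), np.int64(407), np.int64(201), np.int64(432))
300 (np.int64(226), np.int64(406), np.int64(197), np.int64(436))
w2 col280 edge rows [258 163 165 164]
[280, 189] [ 43.90592839 -23.91462206  49.17860811]
[312, 208.5] [36.37352345 -2.93148098 24.17946424]
284 (np.int64(311), np.int64(329), np.int64(299), np.int64(333))
287 (np.int64(316), np.int64(318), np.int64(298), np.int64(334))
290 (np.int64(316), np.int64(318), np.int64(298), np.int64(334))
295 (np.int64(316), np.int64(318), np.int64(298), np.int64(335))
300 (np.int64(314), np.int64(319), np.int64(297), np.int64(335))
```

The fingertips show about 24 mm short of the nominal TCP: the 87 mm opening spans 182 px, which gives their depth. So they shut just above the tab. I'll open, shift and go 24 mm lower.

```bash
python3 -m crank '[[[0,0,0,0,-1],[0,0,0,0,-1],[0,0,0,0,-1],[0,0,0,0,-1],[0,0,0,0,-1],[0,0,0,0,-1],[0,0,0,0,-1],[0,0,0,0,-1],[4,-3,0,0,-1],[0,0,0,0,-1]]]'
python3 -m crank '[[[0,0,12,0,-1],[0,0,12,0,-1],[0,0,0,0,-1],[0,0,0,0,1],[0,0,0,0,1],[0,0,0,0,1],[0,0,0,0,1],[0,0,0,0,1],[0,0,0,0,1],[0,0,0,0,1]]]' 40
python3 -m crank '[[[0,0,0,0,1],[0,0,0,0,1],[0,0,0,0,1],[0,0,0,0,1],[0,0,0,0,1],[0,0,0,0,1],[0,0,0,0,1],[0,0,0,0,1],[0,0,0,0,1]]]'
```

```text
time: 4.72
position: [0.4654, 0.2035, 0.084]
tool_rot: [0.385, -3.117, 0.001]
ft_force: [-0.8, -0.7, -0.6]
grip_width: 0.679
grip_force: 0.0
time: 5.55
position: [0.4661, 0.2045, 0.0604]
tool_rot: [-0.386, 3.117, 0.0]
ft_force: [0.4, -0.5, -0.3]
grip_width: 0.555
grip_force: 0.0
time: 6.3
position: [0.466, 0.2043, 0.0602]
tool_rot: [-0.386, 3.118, -0.0]
ft_force: [-0.5, 0.5, -0.2]
grip_width: 0.087
grip_force: 40.0
```

```bash
python3 -m crank '[[[0,0,-10,0,1],[0,0,-15,0,1],[0,0,-25,0,1],[0,0,-35,0,1],[0,0,-35,0,1],[0,0,-35,0,1],[0,0,0,0,1],[0,0,0,0,1]]]'; python3 look.py w3
```

```text
time: 6.97
position: [0.4674, 0.205, 0.2183]
tool_rot: [-0.385, 3.113, 0.004]
ft_force: [-0.3, 0.4, -1.5]
grip_width: 0.087
grip_force: 40.0
6.9667 [0.4674 0.205  0.2183] x,y heading [-165.9  104.1] f [-0.31  0.45 -1.47]
[[0.001, -0.955, -0.296, 0.081], [1.0, 0.001, -0.001, -0.0], [0.001, -0.296, 0.955, -0.186], [0.0, 0.0, 0.0, 1.0]]
```

View pics/w3.png

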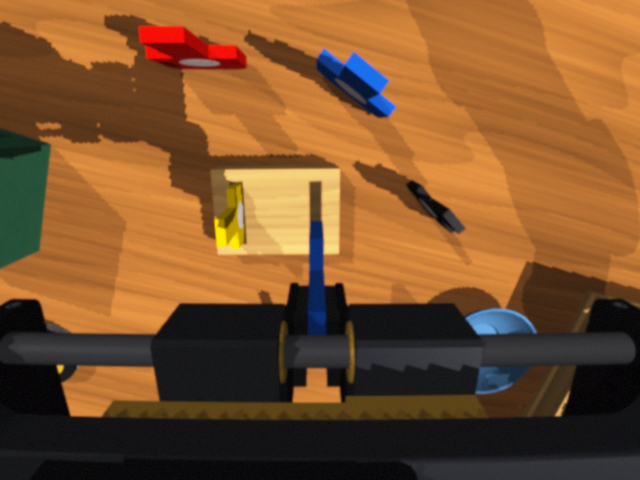

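The tally is held and out of the stand: its far shoulder is at (316,222) and the empty slot at (315,190). Next I turn it and carry it to the box.

```bash
python3 -m crank '[[[0,0,0,0.111,1],[0,0,0,0.111,1],[0,0,0,0.111,1],[-10,-20,0,0,1],[-14,-32,0,0,1],[-14,-32,0,0,1],[-14,-32,0,0,1],[-14,-32,0,0,1],[-14,-32,0,0,1],[-14,-32,0,0,1]]]'
python3 -m crank '[[[-14,-32,0,0,1],[-14,-32,0,0,1],[-14,-32,0,0,1],[-14,-32,0,0,1],[-8,-20,0,0,1],[0,0,0,0,1],[0,0,0,0,1]]]'; python3 look.py w4
```

```text
time: 7.85
position: [0.5403, -0.0166, 0.2134]
tool_rot: [-0.136, -3.136, 0.001]
ft_force: [1.1, 0.5, -0.3]
grip_width: 0.09
grip_force: 40.0
time: 8.43
position: [0.5908, -0.1695, 0.213]
tool_rot: [-0.142, -3.134, 0.0]
ft_force: [0.2, -0.4, -0.6]
grip_width: 0.09
grip_force: 40.0
8.4333 [ 0.5908 -0.1695  0.213 ] x,y heading [174.83  84.83] f [ 0.18 -0.35 -0.62]
[[0.001, -0.955, -0.297, 0.081], [1.0, 0.001, -0.001, -0.0], [0.001, -0.297, 0.955, -0.186], [0.0, 0.0, 0.0, 1.0]]
```

View pics/w4.png

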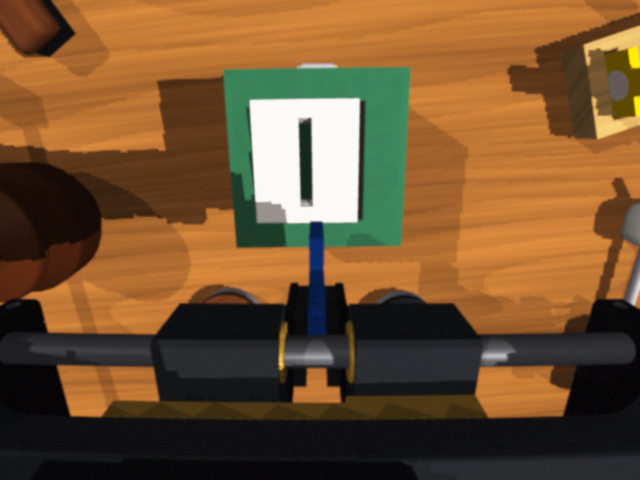

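The slot is at about columns 300–311, rows 119–207, and nearly parallel to the tally, whose far shoulder is at (316,222). I measure both.

```bash
cat > m.py <<'E'
import sys;from h import *;import pickle
i=pickle.load(open(sys.argv[1]+".pkl","rb"));g=cv2.cvtColor(i["pixels"],cv2.COLOR_RGB2GRAY).astype(int)
Ti=np.linalg.inv(i["Ttool"]);f=lambda p,z:(Ti@np.r_[plane(i,[p],z)[0],1])[:3]*1000
zt=i["Ttool"][2,3]
for v in range(125,205,10):
    k=[u for u in range(285,330) if g[v,u]<110]; a,b=min(k),max(k)
    print(v,a,b,"slot y",f([a-.5,v],.13)[1].round(1),f([b+.5,v],.13)[1].round(1),"x",f([a,v],.13)[0].round(1))
c=g[100:225,306];print("col306",c.tolist())
for v in (118.5,207.5): print(v,f([306,v],.13).round(1))
m=cv2.inRange(hsv(i),(105,120,30),(128,255,255));m[:,:280]=0;m[:,350:]=0;ys,xs=np.nonzero(m);print("blue v",ys.min(),ys.max())
for v in range(ys.min(),ys.max(),10):
    x=xs[ys==v];print(v,x.min(),x.max(),f([(x.min()+x.max())/2,v],zt).round(1))
E
python3 m.py w4
```

```text
125 299 310 slot y -12.8 -4.3 x 83.8
135 299 310 slot y -12.9 -4.4 x 77.0
145 300 310 slot y -12.3 -4.4 x 70.0
155 300 311 slot y -12.4 -3.7 x 63.0
165 300 311 slot y -12.4 -3.7 x 55.9
175 300 311 slot y -12.5 -3.7 x 48.7
185 301 311 slot y -11.9 -3.8 x 41.4
195 301 311 slot y -12.0 -3.8 x 33.9
col306 [247, 250, 251, 250, 251, 251, 251, 251, 251, 251, 251, 251, 251, 251, 251, 250, 247, 229, 182, 136, 94, 66, 54, 46, 35, 32, 32, 34, 34, 32, 34, 35, 34, 34, 32, 33, 32, 32, 33, 33, 33, 36, 32, 33, 32, 34, 32, 34, 33, 32, 36, 35, 34, 33, 32, 33, 32, 33, 32, 32, 31, 32, 32, 33, 31, 32, 33, 31, 33, 33, 33, 33, 34, 32, 32, 33, 34, 30, 30, 32, 31, 33, 34, 31, 31, 32, 33, 31, 32, 33, 32, 34, 32, 33, 32, 30, 30, 37, 46, 65, 94, 122, 149, 173, 185, 181, 201, 235, 247, 250, 250, 250, 250, 250, 250, 250, 250, 250, 250, 250, 249, 246, 219, 154, 113]
118.5 [88.2 -7.5 83.4]
207.5 [24.5 -7.9 83.2]
blue v 223 335
223 311 321 [33.6 -0.3  0.1]
233 311 321 [28.1 -0.3  0.1]
243 310 322 [22.6 -0.3  0.1]
253 311 322 [16.9 -0.   0.1]
263 310 322 [11.2 -0.3  0. ]
273 311 322 [ 5.4 -0.   0. ]
283 310 322 [-0.6 -0.3 -0. ]
293 308 325 [-6.7 -0.  -0. ]
303 307 325 [-12.8  -0.3  -0.1]
313 307 325 [-19.1  -0.3  -0.1]
323 307 326 [-25.5   0.   -0.1]
333 307 326 [-32.1   0.   -0.1]
```

Run:
```python
from h import *;import pickle
for n in("w3","w4"):
    i=pickle.load(open(n+".pkl","rb"));p=i["pixels"]
    print(n,[(v,p[v,313:320].mean(0).astype(int).tolist()) for v in range(216,340,2)])
i=pickle.load(open("w4.pkl","rb"));K=np.array([[i["fx"],0,i["cx"]],[0,i["fy"],i["cy"]],[0,0,1.]]);C=np.linalg.inv(i["T_tool_cam"])
for c in(-6,-3,0,3):
    P=np.array([[c+30,0,38],[c+30,0,0],[c+12,0,0],[c+12,0,-48],[c-12,0,-48.]])/1000
    print(c,cv2.projectPoints(P,cv2.Rodrigues(C[:3,:3])[0],C[:3,3],K,np.array([i["k1"],0,0,0.]))[0][:,0,1].round(0).tolist())
```

```text
w3 [(216, [80, 59, 34]), (218, [83, 61, 36]), (220, [62, 53, 54]), (222, [19, 38, 84]), (224, [10, 36, 89]), (226, [8, 35, 88]), (228, [10, 36, 89]), (230, [8, 36, 89]), (232, [9, 36, 88]), (234, [9, 35, 88]), (236, [8, 35, 89]), (238, [9, 42, 102]), (240, [10, 47, 116]), (242, [11, 48, 118]), (244, [11, 47, 117]), (246, [11, 48, 118]), (248, [10, 47, 118]), (250, [12, 48, 118]), (252, [11, 47, 118]), (254, [10, 47, 118]), (256, [13, 48, 119]), (258, [10, 47, 118]), (260, [10, 48, 118]), (262, [11, 48, 118]), (264, [12, 48, 118]), (266, [11, 47, 119]), (268, [11, 47, 116]), (270, [11, 41, 101]), (272, [10, 36, 89]), (274, [9, 36, 89]), (276, [8, 35, 88]), (278, [10, 36, 89]), (280, [8, 35, 88]), (282, [10, 36, 89]), (284, [9, 36, 89]), (286, [9, 36, 88]), (288, [10, 36, 89]), (290, [9, 36, 88]), (292, [8, 35, 87]), (294, [9, 35, 88]), (296, [11, 36, 89]), (298, [10, 36, 88]), (300, [10, 36, 89]), (302, [8, 36, 88]), (304, [8, 35, 88]), (306, [8, 35, 88]), (308, [10, 36, 90]), (310, [9, 36, 91]), (312, [11, 43, 109]), (314, [11, 46, 117]), (316, [12, 45, 113]), (318, [10, 42, 108]), (
[... 937 characters left out ...]
]), (286, [8, 27, 68]), (288, [7, 29, 71]), (290, [5, 27, 68]), (292, [7, 28, 70]), (294, [7, 29, 72]), (296, [6, 26, 65]), (298, [8, 29, 70]), (300, [8, 29, 71]), (302, [6, 26, 64]), (304, [7, 28, 68]), (306, [8, 29, 71]), (308, [7, 29, 71]), (310, [7, 30, 76]), (312, [7, 35, 91]), (314, [9, 31, 79]), (316, [8, 29, 73]), (318, [8, 28, 72]), (320, [7, 28, 71]), (322, [7, 28, 72]), (324, [6, 27, 72]), (326, [8, 29, 72]), (328, [7, 28, 72]), (330, [8, 29, 72]), (332, [7, 28, 71]), (334, [15, 28, 58]), (336, [29, 30, 34]), (338, [38, 38, 41])]
-6 [223.0, 241.0, 272.0, 314.0, 363.0]
-3 [218.0, 235.0, 267.0, 308.0, 357.0]
0 [214.0, 230.0, 262.0, 302.0, 351.0]
3 [209.0, 224.0, 256.0, 295.0, 345.0]
```

The shade edges at rows 238.5, 270 and 311 put the tally centre at tool (-5, -0.2) with its bottom at z +50 mm. The slot centre is at (56.3, -8.2), yawed about -0.015 rad.

```bash
python3 -m crank '[[[20,-4,0,-0.015,1],[20,-4,0,0,1],[21,0,0,0,1],[0,0,0,0,1],[0,0,12,0,1],[0,0,11,0,1],[0,0,0,0,1],[0,0,0,0,1],[0,0,0,0,1]]]'; python3 look.py w5
python3 - <<'E'
from h import *;import pickle
i=pickle.load(open("w5.pkl","rb"));p=i["pixels"];g=cv2.cvtColor(p,cv2.COLOR_RGB2GRAY)
for v in range(190,256,4): print(v,p[v,298:336,0].tolist())
cv2.imwrite("pics/c5.png",cv2.resize(p[140:340,220:420,::-1],(600,600),interpolation=2))
E
```

```text
time: 9.23
position: [0.531, -0.1709, 0.1916]
tool_rot: [-0.112, -3.139, 0.0]
ft_force: [0.5, 0.6, -0.8]
grip_width: 0.083
grip_force: 40.0
9.2333 [ 0.531  -0.1709  0.1916] x,y heading [175.93  85.93] f [ 0.53  0.63 -0.79]
[[0.001, -0.955, -0.297, 0.081], [1.0, 0.001, -0.001, -0.0], [0.001, -0.297, 0.955, -0.186], [0.0, 0.0, 0.0, 1.0]]
190 [252, 251, 251, 251, 251, 251, 251, 251, 252, 251, 252, 252, 252, 252, 251, 252, 251, 252, 251, 252, 251, 252, 251, 251, 252, 251, 252, 252, 252, 252, 252, 252, 251, 251, 251, 251, 251, 251]
194 [253, 253, 253, 253, 253, 253, 253, 253, 253, 253, 253, 253, 253, 253, 253, 253, 253, 253, 253, 253, 253, 253, 253, 253, 253, 253, 253, 253, 253, 253, 253, 253, 253, 253, 253, 253, 253, 253]
198 [253, 253, 253, 253, 253, 253, 253, 253, 253, 253, 253, 253, 253, 253, 253, 253, 253, 253, 253, 253, 253, 253, 253, 253, 253, 253, 253, 253, 253, 253, 253, 253, 253, 253, 253, 253, 253, 253]
202 [253, 253, 253, 253, 253, 253, 253, 253, 253, 253, 253, 253, 253, 253, 253, 253, 253, 253, 253, 253, 253, 253, 253, 253, 253, 253, 253, 253, 253, 253, 253, 253, 253, 253, 25
[... 1638 characters left out ...]
58, 159, 159, 158, 159, 159, 158, 157, 151, 125, 75, 31, 14, 7, 13, 11, 12, 11, 11, 10, 8, 10, 10, 19, 63, 140, 210, 237, 243, 243, 244, 243, 244, 244, 243, 243, 244, 243]
246 [158, 158, 159, 160, 158, 158, 158, 158, 150, 127, 74, 30, 11, 11, 10, 13, 8, 14, 8, 8, 10, 8, 13, 18, 61, 137, 209, 237, 242, 243, 243, 243, 243, 244, 243, 244, 243, 243]
250 [156, 160, 160, 158, 157, 158, 159, 158, 151, 127, 73, 28, 12, 6, 7, 12, 8, 10, 6, 10, 7, 11, 13, 20, 61, 137, 210, 237, 242, 242, 244, 243, 243, 244, 243, 243, 244, 243]
254 [158, 160, 159, 158, 159, 158, 157, 158, 151, 126, 72, 30, 13, 10, 13, 7, 9, 11, 13, 11, 11, 12, 13, 20, 59, 137, 209, 237, 242, 243, 243, 243, 243, 243, 243, 244, 243, 244]
```

View pics/c5.png

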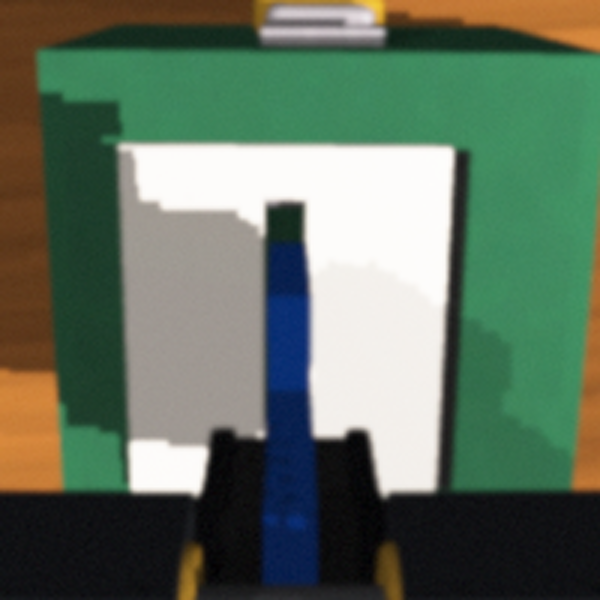

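The tally sits over the slot: the slot's open end is at crop (285,220) and the tally just below it. I separate tally from slot with the blue channel.

Run:
```python
from h import *;import pickle
i=pickle.load(open("w5.pkl","rb"));p=i["pixels"].astype(int)
for v in (212,216,222,226,230,236,242,250,260): print(v,p[v,303:328].tolist() if v in(216,222,226,242) else "", (p[v,303:328,2]-p[v,303:328,1]).tolist())
K=np.array([[i["fx"],0,i["cx"]],[0,i["fy"],i["cy"]],[0,0,1.]]);C=np.linalg.inv(i["T_tool_cam"])
c=-5
for y in(-4,4):
    P=np.array([[c+30,y,38],[c+30,y,0],[c+12,y,0],[c+12,y,-48]])/1000.
    print(y,cv2.projectPoints(P,cv2.Rodrigues(C[:3,:3])[0],C[:3,3],K,np.array([i["k1"],0,0,0.]))[0][:,0].round(1).tolist())
Ti=np.linalg.inv(i["Ttool"]);f=lambda q,z:(Ti@np.r_[plane(i,[q],z)[0],1])[:3]*1000
for q in([308.2,214],[321.1,214],[315,207.5]): print(q,f(q,.13).round(2))
```

```text
212  [-3, -2, -2, -3, -5, -8, -10, -13, -12, -12, -11, -11, -13, -11, -14, -12, -14, -9, -9, -8, -3, -2, -2, -2, -2]
216 [[164, 157, 149], [166, 159, 152], [184, 177, 169], [213, 207, 198], [217, 211, 202], [151, 149, 140], [59, 68, 59], [27, 45, 35], [23, 41, 30], [22, 42, 32], [20, 41, 30], [22, 43, 31], [22, 43, 31], [21, 43, 29], [20, 42, 28], [22, 41, 32], [28, 48, 36], [65, 75, 65], [149, 148, 138], [230, 226, 218], [250, 248, 245], [253, 252, 250], [253, 252, 250], [253, 252, 250], [253, 252, 250]] [-8, -7, -8, -9, -9, -9, -9, -10, -11, -10, -11, -12, -12, -14, -14, -9, -12, -10, -10, -8, -3, -2, -2, -2, -2]
222 [[158, 153, 145], [157, 153, 145], [160, 155, 148], [154, 149, 142], [125, 123, 115], [76, 83, 75], [31, 46, 52], [14, 36, 62], [12, 34, 72], [10, 31, 73], [8, 32, 73], [13, 33, 74], [7, 30, 73], [9, 32, 74], [10, 33, 73], [9, 33, 74], [6, 30, 73], [34, 48, 82], [104, 106, 123], [204, 199, 198], [248, 246, 242], [253, 251, 249], [253, 252, 250], [253, 252, 250], [253, 252, 250]] [-8, -8, -7, -7, -8, -8, 6, 26, 38, 42, 41, 41, 43, 42, 40, 41, 43, 34, 17, -1, -4, -2, -2,
[... 937 characters left out ...]
8, 46, 115], [10, 47, 115], [10, 45, 114], [19, 49, 116], [63, 79, 131], [140, 145, 170], [210, 208, 213], [237, 234, 232], [243, 239, 235], [243, 239, 235]] [-7, -8, -7, -7, -2, 13, 42, 63, 67, 68, 67, 69, 69, 69, 69, 69, 68, 69, 67, 52, 25, 5, -2, -4, -4]
250  [-5, -6, -6, -6, -2, 13, 44, 62, 68, 70, 69, 69, 68, 67, 71, 70, 68, 69, 68, 52, 23, 4, -3, -4, -4]
260  [-8, -7, -7, -6, -6, 5, 37, 58, 67, 69, 70, 68, 69, 70, 67, 69, 69, 68, 65, 51, 22, 4, -3, -4, -4]
-4 [[310.3, 221.4], [309.1, 238.7], [309.3, 270.2], [307.1, 312.3]]
4 [[322.9, 221.4], [324.1, 238.8], [323.9, 270.2], [326.0, 312.3]]
[308.2, 214] [24.4  -5.83 61.59]
[321.1, 214] [24.41  3.13 61.58]
[315, 207.5] [29.   -1.1  61.59]
```

```bash
python3 -m crank '[[[2,-1,0,0,1],[0,0,0,0,1],[0,0,4,0,1],[0,0,4,0,1],[0,0,0,0,1],[0,0,0,0,1]]]' 50
python3 -m crank '[[[0,0,2,0,1],[0,0,2,0,1],[0,0,1,0,1],[0,0,0,0,1],[0,0,0,0,1]]]'
```

```text
time: 9.78
position: [0.5284, -0.172, 0.1837]
tool_rot: [-0.113, -3.139, -0.0]
ft_force: [-0.3, -0.9, -1.3]
grip_width: 0.086
grip_force: 50.0
time: 10.2
position: [0.5286, -0.1721, 0.1791]
tool_rot: [-0.113, -3.139, -0.0]
ft_force: [0.3, 0.4, -0.7]
grip_width: 0.088
grip_force: 50.0
```

```bash
python3 -m crank '[[[0,0,1,0,1],[0,0,1,0,1],[0,0,0,0,1],[0,0,0,0,1]]]'
python3 -m crank '[[[0,0,1,0,1],[0,0,1,0,1],[0,0,0,0,1],[0,0,0,0,1]]]'
```

```text
time: 10.53
position: [0.5286, -0.1721, 0.1771]
tool_rot: [-0.113, -3.139, -0.0]
ft_force: [-0.5, 0.2, -1.0]
grip_width: 0.086
grip_force: 50.0
time: 10.87
position: [0.5286, -0.1721, 0.175]
tool_rot: [-0.113, -3.139, -0.0]
ft_force: [0.6, 1.1, -0.3]
grip_width: 0.089
grip_force: 50.0
```

```bash
python3 -m crank '[[[0,0,1,0,1],[0,0,1,0,1],[0,0,0,0,1],[0,0,0,0,1]]]'
python3 -m crank '[[[0,0,1,0,1],[0,0,1,0,1],[0,0,0,0,1],[0,0,0,0,1]]]'
python3 -m crank '[[[0,0,1,0,1],[0,0,1,0,1],[0,0,0,0,1],[0,0,0,0,1]]]'
```

```text
time: 11.2
position: [0.5286, -0.1721, 0.1731]
tool_rot: [-0.113, -3.139, -0.0]
ft_force: [-0.1, -0.7, -1.1]
grip_width: 0.084
grip_force: 50.0
time: 11.53
position: [0.5286, -0.1721, 0.1711]
tool_rot: [-0.113, -3.139, -0.0]
ft_force: [-0.2, 0.2, -0.8]
grip_width: 0.09
grip_force: 50.0
time: 11.87
position: [0.5286, -0.1721, 0.169]
tool_rot: [-0.113, -3.139, -0.0]
ft_force: [-0.2, -0.1, -0.3]
grip_width: 0.089
grip_force: 50.0
```

The bottom edge is now about 11 mm below the plate with no force, so it is in the slot. I carry on through the catches.

```bash
python3 -m crank '[[[0,0,1,0,1],[0,0,1,0,1],[0,0,1,0,1],[0,0,0,0,1]]]'
python3 -m crank '[[[0,0,1,0,1],[0,0,1,0,1],[0,0,0,0,1]]]'
python3 -m crank '[[[0,0,1,0,1],[0,0,1,0,1],[0,0,0,0,1]]]'
```

```text
time: 12.2
position: [0.5284, -0.1721, 0.166]
tool_rot: [-0.113, -3.139, -0.0]
ft_force: [0.5, -0.1, -0.4]
grip_width: 0.089
grip_force: 50.0
time: 12.45
position: [0.5283, -0.1723, 0.1646]
tool_rot: [-0.113, -3.139, -0.0]
ft_force: [-3.2, 0.6, 4.6]
grip_width: 0.088
grip_force: 50.0
time: 12.7
position: [0.5289, -0.1724, 0.1629]
tool_rot: [0.113, 3.139, 0.0]
ft_force: [-1.9, 0.4, 4.8]
grip_width: 0.085
grip_force: 50.0
```

```bash
python3 -m crank '[[[1,0,1,0,1],[0,0,1,0,1],[0,0,0,0,1]]]'
python3 -m crank '[[[0,0,1,0,1],[0,0,1,0,1],[0,0,0,0,1]]]'
python3 -m crank '[[[0,0,1,0,1],[0,0,1,0,1],[0,0,0,0,1]]]'
```

```text
time: 12.95
position: [0.5289, -0.1724, 0.1617]
tool_rot: [0.113, 3.136, -0.0]
ft_force: [-1.9, 0.7, 7.1]
grip_width: 0.088
grip_force: 50.0
time: 13.2
position: [0.5289, -0.1725, 0.1596]
tool_rot: [0.113, 3.136, -0.0]
ft_force: [-2.5, -0.2, 7.2]
grip_width: 0.09
grip_force: 50.0
time: 13.45
position: [0.5287, -0.1725, 0.1573]
tool_rot: [0.113, 3.137, -0.001]
ft_force: [-0.8, 1.1, 5.8]
grip_width: 0.088
grip_force: 50.0
```

```bash
python3 -m crank '[[[0,0,2,0,1],[0,0,2,0,1],[0,0,2,0,1],[0,0,0,0,1]]]'
python3 -m crank '[[[0,0,2,0,1],[0,0,2,0,1],[0,0,2,0,1],[0,0,0,0,1]]]'
python3 -m crank '[[[0,0,2,0,1],[0,0,2,0,1],[0,0,2,0,1],[0,0,0,0,1]]]'
```

```text
time: 13.78
position: [0.5284, -0.1724, 0.1507]
tool_rot: [0.113, 3.138, -0.001]
ft_force: [-1.4, -0.1, 4.0]
grip_width: 0.09
grip_force: 50.0
time: 14.12
position: [0.5282, -0.1723, 0.1445]
tool_rot: [0.113, 3.138, -0.0]
ft_force: [-1.1, -0.2, 3.1]
grip_width: 0.088
grip_force: 50.0
time: 14.45
position: [0.5281, -0.1722, 0.1384]
tool_rot: [0.113, 3.138, -0.0]
ft_force: [-0.3, -0.2, 2.6]
grip_width: 0.091
grip_force: 50.0
```

```bash
python3 -m crank '[[[0,0,2,0,1],[0,0,2,0,1],[0,0,2,0,1],[0,0,2,0,1],[0,0,0,0,1]]]'
python3 -m crank '[[[0,0,2,0,1],[0,0,2,0,1],[0,0,2,0,1],[0,0,2,0,1],[0,0,0,0,1]]]'
python3 -m crank '[[[0,0,2,0,1],[0,0,2,0,1],[0,0,2,0,1],[0,0,2,0,1],[0,0,0,0,1]]]'
```

```text
time: 14.87
position: [0.528, -0.1722, 0.1303]
tool_rot: [0.113, 3.139, -0.0]
ft_force: [-0.9, -0.4, 4.1]
grip_width: 0.086
grip_force: 50.0
time: 15.28
position: [0.528, -0.1721, 0.1222]
tool_rot: [0.113, 3.139, -0.0]
ft_force: [-0.5, 0.3, 3.3]
grip_width: 0.086
grip_force: 50.0
time: 15.7
position: [0.5267, -0.1716, 0.1128]
tool_rot: [-0.112, -3.137, -0.001]
ft_force: [0.4, 0.9, -0.9]
grip_width: 0.089
grip_force: 50.0
```

```bash
python3 -m crank '[[[0,0,1,0,1],[0,0,1,0,1],[0,0,0,0,1]]]'
python3 -m crank '[[[0,0,1,0,1],[0,0,1,0,1],[0,0,0,0,1]]]'
```

```text
time: 15.95
position: [0.5274, -0.172, 0.1117]
tool_rot: [-0.113, -3.139, -0.0]
ft_force: [-0.1, -1.0, -0.3]
grip_width: 0.088
grip_force: 50.0
time: 16.2
position: [0.5276, -0.172, 0.11]
tool_rot: [-0.113, -3.139, -0.0]
ft_force: [-0.3, -0.8, -1.4]
grip_width: 0.091
grip_force: 50.0
```

```bash
python3 -m crank '[[[0,0,1,0,1],[0,0,1,0,1],[0,0,0,0,1]]]'
python3 -m crank '[[[0,0,0,0,-0.4],[0,0,0,0,-0.4],[0,0,0,0,-0.4],[0,0,0,0,-0.4],[0,0,0,0,-0.4],[0,0,0,0,-0.4],[0,0,0,0,-0.4],[0,0,0,0,-0.4],[0,0,0,0,-0.4],[0,0,0,0,-0.4]]]'
python3 -m crank '[[[0,0,-20,0,-0.4],[0,0,-30,0,-0.4],[0,0,-30,0,-0.4],[0,0,-30,0,-0.4],[-15,0,0,0,-0.4],[-30,0,0,0,-0.4],[-15,0,0,0,-0.4],[0,0,0,0,-0.4]]]'
python3 look.py w6
python3 - <<'E'
from h import *;import pickle
a=pickle.load(open("w6.pkl","rb"))["pixels"][:,:,::-1]
from bench import get_image
s=get_image("side")["pixels"][150:390,200:440,::-1]
cv2.imwrite("pics/f.png",np.hstack([cv2.resize(a[60:300,180:480],(450,360)),cv2.resize(s,(350,360))]))
E
```

```text
time: 16.45
position: [0.5275, -0.172, 0.1079]
tool_rot: [-0.113, -3.139, -0.0]
ft_force: [0.0, -0.9, -0.4]
grip_width: 0.087
grip_force: 50.0
time: 17.28
position: [0.5277, -0.172, 0.1082]
tool_rot: [0.113, 3.14, 0.0]
ft_force: [0.4, 0.3, 0.2]
grip_width: 0.683
grip_force: 0.0
time: 17.95
position: [0.5901, -0.1754, 0.2176]
tool_rot: [0.109, 3.139, -0.001]
ft_force: [0.2, 0.3, -0.2]
grip_width: 0.699
grip_force: 0.0
17.95 [ 0.5901 -0.1754  0.2176] x,y heading [176.01  86.01] f [ 0.21  0.3  -0.17]
[[0.001, -0.955, -0.297, 0.081], [1.0, 0.001, -0.001, -0.0], [0.001, -0.297, 0.955, -0.186], [0.0, 0.0, 0.0, 1.0]]
```

View pics/f.png

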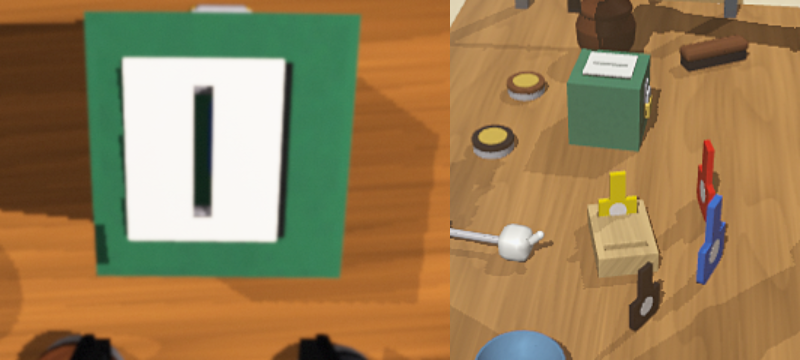

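The slot is clear, with only a blue sliver deep inside at (212,140). Yellow still stands in the stand and the other things are undisturbed.

```bash
python3 -m crank '[[[0,0,0,0,-0.4],[0,0,0,0,-0.4],[0,0,0,0,-0.4]]]'; python3 -c "
from bench import job;print(job.close_job())"
```

```text
time: 18.3
position: [0.5868, -0.1766, 0.2184]
tool_rot: [0.114, 3.139, 0.001]
ft_force: [-0.8, 0.3, -0.0]
grip_width: 0.698
grip_force: 0.0
the job is handed in; nothing more can be done
None
```

I posted the blue tally through the slot and it dropped inside the box, with wrist force readings below 8 N throughout; yellow was left standing in the stand, and the job was handed in at 18.3 s (no verdict was returned).

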